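# Index the sampler carriage to the inlet

### The job

On the sampler slide, first press the two vials that stand proud fully home in the carriage's friction-fit insert, until their caps sit as low as the two beside them. Then pull up the index plunger, slide the carriage along to the hole in line with the inlet station (the block with the single tall turret and brass nut, not the wash block with the two small wells), and let the plunger drop fully into that hole. Leave the jar, wrench, bottle and beaker around the slide where they are.

Things in the scene. Friction and masses are not known exactly. Their poses are not given: they have to be found in the camera images.
- slide_base: aluminium slide bed, fixed, 150 mm (its x) by 400 mm (its y) by 15 mm; origin at the centre of its underside on the bench; the carriage slides along its y, z is up, its -x side faces the robot. A steel index bar (26 mm wide, centred at x = -45 mm, top at z = 33 mm) has 13 mm holes at y = -90, -45, 0, 45, 90 mm. Grey stop blocks at both ends reach z = 45 mm
- carriage (a joint): position of the carriage along the slide's +y, m; 0 = middle hole (where it starts), +-0.090 = the end holes, opposite which the inlet and wash stations stand; stops at +-0.100. Friction about 1.5 N with the plunger pulled; locked, with 1.5 mm of play either way, while the pin is in a hole
- carriage_mark (a point): point on the carriage on the plunger's axis at the height of the index bar's top (x = -45 mm, z = 33 mm in the slide's frame); moves with the carriage
- knob (a point): centre of the plunger's plain metal knob head: 27 mm in diameter, 20 mm high, axis vertical, 85 mm above the bench with the pin down. Under the head a 12 mm stem is free for 15 mm, then a 19 mm collar (top z = 60 mm) on a 44 mm wide lug (top z = 49 mm). The vial insert begins 40 mm from the knob's axis, on the slide's +x side
- plunger (a joint): pull of the plunger, m; 0 = fully down in a hole, end stop at 0.016. Spring 5 N at 0, 11 N at 0.014; springs down when let go. The 10 mm round-nosed pin reaches 9 mm into the bar: clear of the hole above 0.009 (pull 12 to 14 mm). Let go off a hole its nose rests on the bar at about 0.009; within about 3 mm of a hole it drops in
- vial_a (a joint): how far vial a stands proud of its seat, m; 0 = fully home, starts 0.007 to 0.014. Moves straight down against about 7 N of friction and stays where it is left; hard stop at 0
- vial_a_top (a point): centre of the top of vial a's aluminium cap (25 mm in diameter, 10 mm high). Fully home it is 83 mm above the bench, level with the two seated caps. In the slide's frame x = 26 mm, y = carriage position - 51 mm. The four caps stand in a row along y: vial a (-51), seated (-17), vial b (+17), seated (+51). Insert top at z = 73 mm
- vial_b (a joint): as vial_a, for vial b
- vial_b_top (a point): centre of the top of vial b's cap, as vial a; at x = 26 mm, y = carriage position + 17 mm in the slide's frame
- inlet: inlet station, fixed: grey block 70 x 60 x 45 mm with one steel turret 40 mm in diameter, a brass nut 28 mm in diameter and a thin steel tip to 114 mm height; origin at the centre of its underside, 130 mm behind the slide's centre line (slide's +x), axes parallel to the slide's. Its y origin is in line with the target hole
- wash: wash station, fixed: the same grey block with two small glass wells with white rims, 75 mm high; opposite the other end hole, not the target
- septa_jar: loose small jar 40 mm in diameter, 55 mm high, between the two stations; origin under its centre; leave alone
- wrench: loose steel wrench 150 mm long, 8 mm thick, lying on the robot's side of the slide; leave alone
- solvent: loose amber bottle 70 mm in diameter, 150 mm high, robot's left; leave alone
- beaker: loose glass beaker 70 mm in diameter, 90 mm high, robot's right; leave alone
Not all that is in view belongs to the job. Leave any red or turquoise look-alike of the inlet alone.

How it is judged:
On the way, in this order (a step that is already met when the one before it is completed fails the run):
1. both proud vials are pressed fully home, the carriage still in its first hole (value of joint each of vial_a, vial_b below 0.002 m and value of joint carriage between -0.01 and 0.01 m), for 0.2 s.
2. the index plunger is pulled clear of its hole (value of joint plunger above 0.009 m), for 0.1 s.
At the end, for the whole second after the job is handed in: Both vials are within 2 mm of fully home, the carriage stands within 4 mm of the line of the inlet station, the plunger is down in the hole (within 2 mm of fully down) and the carriage is at rest (value of joint each of vial_a, vial_b, plunger below 0.002 m and y of carriage_mark in the frame of inlet between -0.004 and 0.004 m and velocity of joint carriage between -0.005 and 0.005 m/s); the robot touches nothing.
It fails at once if a bystander (jar, wrench, bottle, beaker) is moved by more than 30 mm (distance of any of septa_jar, wrench, solvent, beaker from where it was at the start of the episode above 0.03 m).
It also fails if it takes over 48 s, if anything falls off the work surface, if the arm or the gripper's body presses on something with over 40 N, if the wrist force passes 120 N, or if a joint passes its speed limit or range.

### The arm

A 6-joint arm with a two-finger parallel gripper is mounted at the origin on the work surface. World frame = base frame: x ahead of the robot, y to its left, z up, the work surface at z = 0. Lengths are in m, angles in rad, forces in N, time in s.
With the tool pointing down it reaches from about 0.25 to 0.8 m from the base axis. Payload 8.5 kg.
Tool frame: the origin (TCP) lies midway between the tips of the shut fingers; the grasp point (between the pads) lies 19 mm behind it; z points along the fingers, y is the line along which they close (so a half turn about z gives the same grasp; the last joint's range is limited). The gripper opens to 85 mm and grips with 20 to 120 N. Pads are 22 mm wide; open, the fingers measure 114 mm over their backs; the gripper's body (76 mm by 85 mm) begins 54 mm behind the grasp point. The pads swing forward as they close: fully open they stand 13 mm farther back than shut.
Start: joints at [-1.228, 0.238, -0.013, 1.319, 0, 1.571], TCP at [0.176, -0.494, 0.2] pointing down, gripper open.
Joint ranges: [-2.66, 2.66], [-1.03, 1.9], [-1.14, 1.46], [-1.82, 2.27], [-1.45, 1.34], [-3.14, 3.14]. Speed limits (rad/s): [2.22, 2.22, 2.79, 3.14, 3.14, 3.14].

### API

Orientations are given as a unit quaternion [w, x, y, z].
In Python, from station import bot gives the robot as it stands.
- The arm moves only by the tool drive_tool, never from a script. Its argument "commands" is a list of rows, each a list of 7 numbers: the shift along the tool's x, y, z in cm, then the turn, a rotation vector about the tool's x, y, z in rad, then the finger opening in cm, from 0 to 8.54. A call has 1 to 20 rows; each row shifts and turns the commanded pose from where the row before left it, along the tool's axes as they then stand; what a row does not reach is not made up. A row lasts 1/10 s, in which the tool goes at most 50 mm and 8.59 degrees, less where a joint would pass 70% of its speed; a pose out of reach is approached as far as the arm can. A call with a gripper value outside its range is refused whole. The fingers move at their own pace and stop on an object; "newtons" is the grip in N (left out, the last holds). Time passes only in rows, so rows that do not move let the fingers close. It gives the time, the measured TCP pose, the force, the opening and the grip force at its end, in the units of the state.
- bot.sense(): the state, without advancing time (a new reading comes with each control period).
- bot.camera(name): name is "scene" or "top" or "wrist"; returns a dict with "frame" (420x560x3 uint8, blue, green, red), "fx", "fy", "cx", "cy" (pixels), "R" (3x3) and "t" (3): a world point X has camera coordinates R X + t. Camera axes: x right, y down, z forward; pixel columns grow to the right and rows downward; lengths in m; the calibration is good to about 2 mm. The wrist camera is an equidistant fisheye: a pixel r from the principal point sees the ray r / f radians off the axis. A picture is of the moment at which its call begins. There is no depth.
- bot.finish_job(): hands the job in; it is judged then, once.
The state is a dict: "t": time; "joints": joint angles; "qd": joint speeds; "tau": joint torques, N m; "tcp_pos": TCP position; "tool_rot": TCP orientation; "force": force on the tool from outside, world axes, zero at the start; "wrist_torque": the same for the moment, N m; "width": finger opening in m; "finger_force": force on a finger pad.
Only numpy, scipy, OpenCV 4.12 (cv2) and the standard library are available. Lean on these libraries where they do the work, as an engineer would, in place of code of your own. Each camera call takes 0.05 s, during which the arm holds its last target. There are 200 camera calls.

## Working session

There is one attempt and no reset: what is moved stays moved. The work goes in short steps, Python scripts to look and compute and a tool call to move; the robot and the scene stay as the last step left them, time stands still between calls to the robot, and variables do not carry over. Pictures are saved under pics/ and viewed, at most 10 in all, crops included, and the job is handed in when it is done.

Besides the shell and the picture viewer there is one more tool, called after "Emit:" as name(argument=value, ...) on one line, values as JSON. drive_tool: Moves the arm, as the interface text tells. Its arguments: {"type":"object","properties":{"commands":{"type":"array","items":{"type":"array","items":{"type":"number"}}},"newtons":{"type":"number"}},"required":["commands"]}

```bash
mkdir -p pics
python3 - <<'E'
from station import bot
import cv2,pickle
d={}
for n in("scene","top"):
    c=bot.camera(n);d[n]=c;cv2.imwrite(f"pics/{n}0.png",c["frame"]);print(n,c["fx"],c["cx"],c["cy"],c["R"],c["t"])
pickle.dump(d,open("cams.pkl","wb"))
print(bot.sense())
E
```

```text
scene 544.7502776558706 275.4250116707005 212.8368803149741 [[ 0.67803744  0.73502343 -0.00240611]
 [ 0.58688645 -0.54335047 -0.60027874]
 [-0.4425263   0.40559934 -0.79978725]] [-0.41111133 -0.30600234  1.58252676]
top 533.2709144739595 273.60982259835015 208.47365125581757 [[-0.0373695  -0.999291   -0.00458539]
 [-0.97479569  0.03746267 -0.21993159]
 [ 0.21994743 -0.00374891 -0.97550452]] [0.03716736 0.61147478 1.36185913]
{'t': 0.1, 'joints': array([-1.22799855e+00,  2.38748279e-01, -1.41738152e-02,  1.31919349e+00,
        5.54754478e-06,  1.57080275e+00]), 'qd': array([-1.40734678e-04, -2.19117644e-04,  9.81102531e-05, -1.86684998e-03,
       -1.51345263e-03, -3.25117067e-04]), 'tau': array([ 3.30728944e-03, -5.39719570e+01,  3.46999526e+01,  1.33441426e-02,
        5.77801393e-05, -7.18493851e-06]), 'tcp_pos': array([ 0.1763274 , -0.49406389,  0.19912601]), 'tool_rot': array([-6.50435462e-04,  9.85347468e-01,  1.70557707e-01, -1.09775738e-04]), 'force': array([ 0.64921194, -0.33973967,  0.26339939]), 'wrist_torque': array([ 0.01959456, -0.02436271,  0.01403669]), 'finger_force': 0.0, 'width': 0.08525144859659518}
```

View pics/scene0.png

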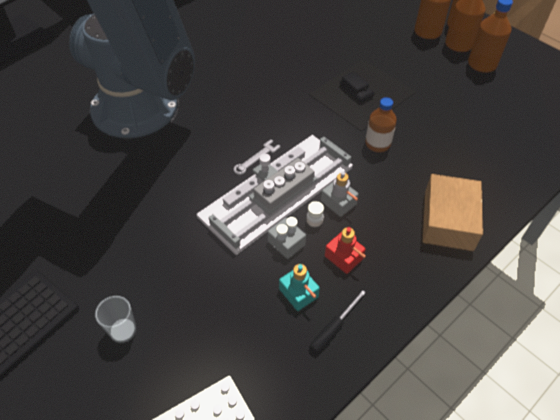

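View pics/top0.png

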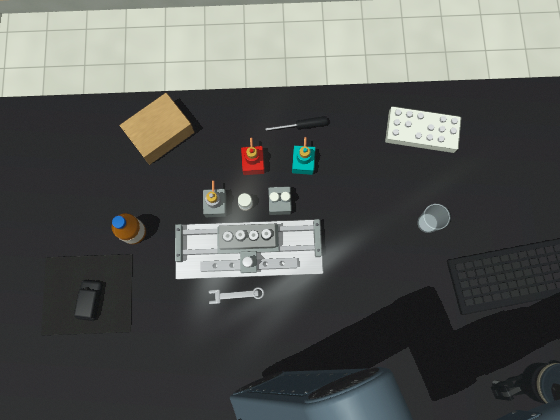

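The top picture shows the slide at about (250,248), the caps at row ~235, the knob at (249,261), the grey inlet at (214,201) on the robot's left (slide +y), and the wash at (280,200). Next I'll take enlarged crops.

Run:
```python
import cv2,pickle
d=pickle.load(open("cams.pkl","rb"))
a=d["top"]["frame"][180:290,165:335];cv2.imwrite("pics/tc.png",cv2.resize(a,(0,0),fx=4.7,fy=4.7,interpolation=cv2.INTER_CUBIC)[:600,:800])
a=d["scene"]["frame"][130:260,190:360];cv2.imwrite("pics/sc.png",cv2.resize(a,(0,0),fx=4.6,fy=4.6,interpolation=cv2.INTER_CUBIC)[:600,:800])
```

```text
(no output)
```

View pics/tc.png

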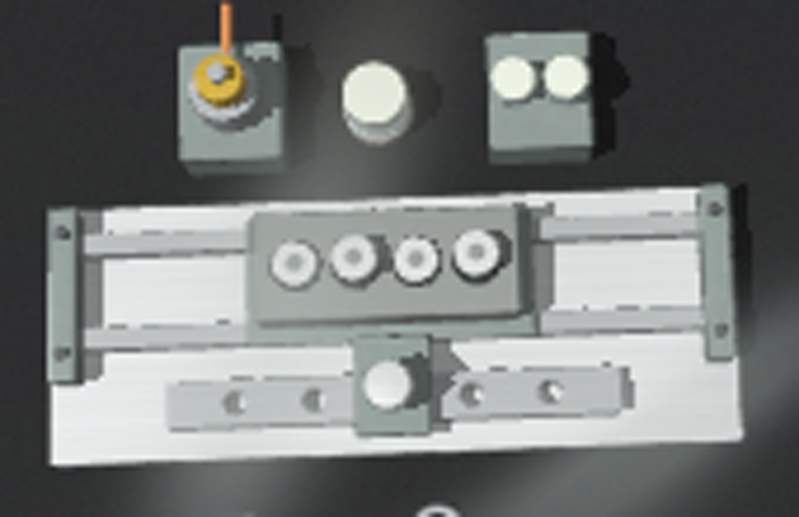

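View pics/sc.png

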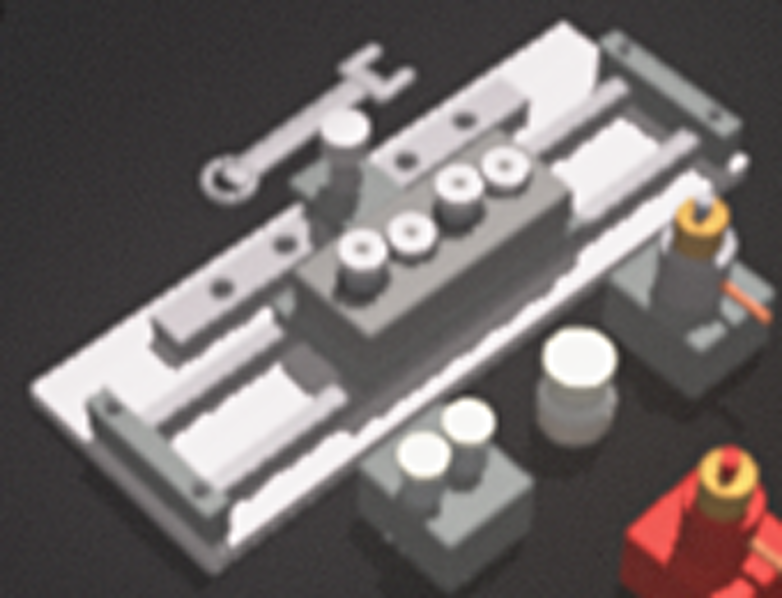

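In the crops, proud caps are the first (vial a, -y end, scene crop (362,247)) and third (vial b, (459,183)). Holes, knob and corners are clear. I'll fit the slide's pose from them.

```bash
cat > h.py <<'E'
import pickle,numpy as np
from scipy.optimize import least_squares
d=pickle.load(open("cams.pkl","rb"))
def proj(c,X):
    p=c["R"]@X+c["t"];return np.array([c["fx"]*p[0]/p[2]+c["cx"],c["fy"]*p[1]/p[2]+c["cy"]])
def W(q,s):
    c,n=np.cos(q[2]),np.sin(q[2]);return np.array([q[0]+c*s[0]-n*s[1],q[1]+n*s[0]+c*s[1],s[2]])
E
python3 - <<'E'
from h import *
T=[(26,-17,83,415,259),(26,51,83,294,264),(-45,0,95,388,383),(-45,90,33,235,402),(-45,45,33,313,400),(-45,-45,33,471,395),(-45,-90,33,551,390),(-75,200,15,50,465),(-75,-200,15,743,440)]
S=[(26,-17,83,410,232),(26,51,83,505,165),(-45,0,95,345,128),(-45,-90,33,222,288),(-45,-45,33,285,243),(-45,45,33,407,161),(-45,90,33,465,120),(-75,-200,15,35,388)]
obs=[("top",np.array(r[:3])/1e3,np.array([165+(r[3]+.5)/4.7-.5,180+(r[4]+.5)/4.7-.5])) for r in T]+[("scene",np.array(r[:3])/1e3,np.array([190+(r[3]+.5)/4.6-.5,130+(r[4]+.5)/4.6-.5])) for r in S]
f=lambda q,o=obs:np.concatenate([proj(d[n],W(q,s))-p for n,s,p in o])
for o in (obs,obs[:9],obs[9:]):
    r=least_squares(f,[.4,0,0],args=(o,),loss='soft_l1');q=r.x;print(q,np.abs(f(q,o)).max())
q=least_squares(f,[.4,0,0],loss='soft_l1').x
print(f(q).reshape(-1,2).round(1).tolist())
np.save("q.npy",q)
for n,s in dict(a=(.026,-.051,.083),b=(.026,.017,.083),knob=(-.045,0,.085),inl=(.13,.09,.114)).items():print(n,W(q,s))
for z in range(7,15,1):
  print(z,[((proj(d["scene"],W(q,(.026,y,.083+z/1e3)))-[190,130]+.5)*4.6).round() for y in(-.051,.017)])
print(((proj(d["top"],W(q,(.13,.09,.114)))-[165,180]+.5)*4.7))
E
```

```text
[ 5.14849357e-01  8.89428171e-02 -4.96829576e-04] 1.4369921893053572
[ 0.51498805  0.08767649 -0.00107724] 0.27626905255985434
[0.51407256 0.09083434 0.0033169 ] 0.9183387832685526
[[-0.4, -0.1], [-0.5, -0.2], [-0.6, 0.2], [-0.3, 0.2], [-0.2, 0.0], [-0.3, -0.1], [-0.6, 0.3], [-0.7, 0.2], [-0.5, -0.0], [0.1, 0.5], [-0.2, 0.6], [-0.4, 0.1], [-0.2, 0.6], [-0.2, 0.9], [-0.4, 0.5], [-0.3, 0.7], [-1.4, 0.3]]
a [0.54082402 0.03792991 0.083     ]
b [0.5408578 0.1059299 0.083    ]
knob [0.46984936 0.08896517 0.085     ]
inl [0.64489406 0.17887822 0.114     ]
7 [array([363., 260.]), array([459., 192.])]
8 [array([363., 259.]), array([459., 191.])]
9 [array([363., 258.]), array([459., 190.])]
10 [array([363., 256.]), array([459., 189.])]
11 [array([363., 255.]), array([459., 187.])]
12 [array([363., 254.]), array([459., 186.])]
13 [array([362., 253.]), array([459., 185.])]
14 [array([362., 251.]), array([459., 183.])]
[213.5148965   72.18330574]
```

Slide at about (0.515, 0.0885), yaw ≈ 0, and the predicted inlet tip agrees with the picture to within 1 px. Now I'll shut the fingers, square up the tool and go above vial a.

Emit:
drive_tool(commands=[[0,0,0,0,0,0.1145,0],[0,0,0,0,0,0.1145,0],[0,0,0,0,0,0.1145,0],[2.278,-3.325,0,0,0,0,0],[2.278,-3.325,0,0,0,0,0],[2.278,-3.325,0,0,0,0,0],[2.278,-3.325,0,0,0,0,0],[2.278,-3.325,0,0,0,0,0],[2.278,-3.325,0,0,0,0,0],[2.278,-3.325,0,0,0,0,0],[2.278,-3.325,0,0,0,0,0],[2.278,-3.325,0,0,0,0,0],[2.278,-3.325,0,0,0,0,0],[2.278,-3.325,0,0,0,0,0],[2.278,-3.325,0,0,0,0,0],[2.278,-3.325,0,0,0,0,0],[2.278,-3.325,0,0,0,0,0],[2.278,-3.325,0,0,0,0,0],[2.278,-3.325,0,0,0,0,0]], newtons=40)

```text
t: 2.0
tcp_pos: [0.542, 0.022, 0.1995]
tool_rot: [-0.008, 1.0, 0.016, -0.001]
force: [-0.8, -0.0, 0.6]
width: -0.0001
finger_force: 0.0
```

Emit:
drive_tool(commands=[[0,0,2,0,0,0,0],[0,0,2,0,0,0,0],[0,0,2,0,0,0,0],[0,0,0,0,0,0,0],[0,0,0,0,0,0,0]])

```text
t: 2.5
tcp_pos: [0.5413, 0.02, 0.1399]
tool_rot: [-0.008, 1.0, 0.014, -0.001]
force: [-0.6, -0.1, 0.5]
width: -0.0003
finger_force: 0.0
```

Run:
```python
from station import bot
import cv2
from h import *
s=bot.sense();print(s["tcp_pos"],s["tool_rot"],s["joints"])
c=bot.camera("wrist");print(c["fx"],c["cx"],c["cy"]);cv2.imwrite("pics/w1.png",c["frame"])
```

```text
[0.5412994  0.02000737 0.13988099] [-7.67577736e-03  9.99873670e-01  1.39021594e-02 -6.75277582e-04] [ 0.02734393  0.2937066  -0.09214605  1.18608788  0.01536847  3.14112175]
325.19226210127806 282.92866623283857 214.30165873354122
```

View pics/w1.png

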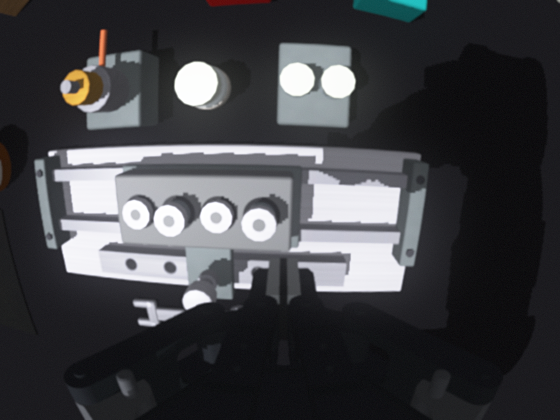

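The wrist view shows a working view of the four caps (row ~215), but joint 6 sits at its limit, so I'll take the half-turned orientation instead.

Emit:
drive_tool(commands=[[0,-0.1,0,0,0,-0.145,0],[0,0,0,0,0,-0.145,0],[0,0,0,0,0,-0.145,0],[0,0,0,0,0,-0.145,0],[0,0,0,0,0,-0.145,0],[0,0,0,0,0,-0.145,0],[0,0,0,0,0,-0.145,0],[0,0,0,0,0,-0.145,0],[0,0,0,0,0,-0.145,0],[0,0,0,0,0,-0.145,0],[0,0,0,0,0,-0.145,0],[0,0,0,0,0,-0.145,0],[0,0,0,0,0,-0.145,0],[0,0,0,0,0,-0.145,0],[0,0,0,0,0,-0.145,0],[0,0,0,0,0,-0.145,0],[0,0,0,0,0,-0.145,0],[0,0,0,0,0,-0.145,0],[0,0,0,0,0,-0.145,0],[0,0,0,0,0,-0.145,0]])

```text
t: 4.55
tcp_pos: [0.5423, 0.021, 0.1413]
tool_rot: [-0.0, 0.104, 0.995, 0.008]
force: [0.3, 0.0, 0.0]
width: -0.0
finger_force: 0.0
```

```bash
cat > g.py <<'E'
# remaining turn (tool rotvec) and shift (tool cm, measured in tool frame at the target orientation)
import sys,numpy as np
from scipy.spatial.transform import Rotation as R
from station import bot
s=bot.sense();q=s["tool_rot"];r=R.from_quat([q[1],q[2],q[3],q[0]])
D=R.from_matrix(np.array([[-1,0,0],[0,1,0],[0,0,-1.]]))
g=np.array([float(v) for v in sys.argv[1:4]])
print("turn",(r.inv()*D).as_rotvec().round(4),"shift",(D.inv().apply(g-s["tcp_pos"])*100).round(2),"tcp",s["tcp_pos"].round(4),"j6",s["joints"][5].round(2),"F",s["force"].round(1))
E
python3 g.py .541 .038 .115
```

```text
turn [ 0.0155 -0.     -0.208 ] shift [0.13 1.7  2.63] tcp [0.5423 0.021  0.1413] j6 0.24 F [0.3 0.  0. ]
```

Emit:
drive_tool(commands=[[0,0,0,0.0078,0,-0.104,0],[0,0,0,0.0077,0,-0.104,0],[0.05,0.85,1.3,0,0,0,0],[0.08,0.85,1.3,0,0,0,0],[0,0,0,0,0,0,0],[0,0,0,0,0,0,0]])

```text
t: 5.15
tcp_pos: [0.5407, 0.038, 0.1148]
tool_rot: [-0.001, 0.003, 1.0, -0.0]
force: [0.3, -0.6, -0.7]
width: -0.0
finger_force: 0.0
```

```bash
python3 g.py .541 .038 .083
python3 - <<'E'
from station import bot
import cv2
c=bot.camera("wrist");cv2.imwrite("pics/w2.png",c["frame"])
E
```

```text
turn [-0.0001 -0.0013 -0.0054] shift [-0.03  0.    3.18] tcp [0.5407 0.038  0.1148] j6 0.08 F [ 0.3 -0.6 -0.7]
```

View pics/w2.png

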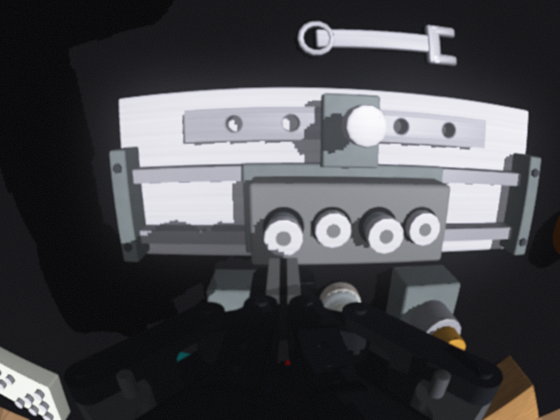

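The fingertips (284,262) are in line with cap a's column (284,238). I'll check the row by projection.

Run:
```python
from station import bot
from h import *
c=bot.camera("wrist")
def pf(X):
    p=c["R"]@np.array(X)+c["t"];r=np.hypot(p[0],p[1]);th=np.arctan2(r,p[2]);return (np.array([c["cx"],c["cy"]])+c["fx"]*th*p[:2]/r).round(1)
q=np.load("q.npy")
for n,s in dict(a=(.026,-.051,.097),b=(.026,.017,.097),s1=(.026,-.017,.083),s2=(.026,.051,.083),knob=(-.045,0,.095),h90=(-.045,.09,.033),hm90=(-.045,-.09,.033)).items():print(n,pf(W(q,s)))
print(pf([.5407,.038,.1148]))
```

```text
a [284.1 238.4]
b [387.8 237. ]
s1 [334.1 230.5]
s2 [425.7 229. ]
knob [368.  125.5]
h90 [449.1 129.5]
hm90 [233.6 123.6]
[284.3 249.3]
```

Projection matches within 1–3 px. Press vial a.

Emit:
drive_tool(commands=[[0,-0.05,1.3,0,0,0,0],[0,0,0.4,0,0,0,0],[0,0,0.4,0,0,0,0],[0,0,0.4,0,0,0,0],[0,0,0.4,0,0,0,0],[0,0,0.2,0,0,0,0],[0,0,0.1,0,0,0,0],[0,0,0,0,0,0,0],[0,0,0,0,0,0,0]])

```text
t: 6.15
tcp_pos: [0.5403, 0.0376, 0.0819]
tool_rot: [-0.001, 0.003, 1.0, -0.0]
force: [-0.5, -0.3, -0.5]
width: -0.0001
finger_force: 0.0
```

Emit:
drive_tool(commands=[[0,0,0.1,0,0,0,0],[0,0,0.1,0,0,0,0],[0,0,0,0,0,0,0]])

```text
t: 6.45
tcp_pos: [0.5401, 0.0375, 0.0797]
tool_rot: [-0.001, 0.003, 1.0, -0.0]
force: [0.7, 0.3, 0.1]
width: -0.0002
finger_force: 0.0
```

Run:
```python
from station import bot
import cv2
print(bot.sense()["force"],bot.sense()["tcp_pos"])
a=bot.camera("scene")["frame"][130:260,190:360];cv2.imwrite("pics/s3.png",cv2.resize(a,(0,0),fx=4.6,fy=4.6,interpolation=cv2.INTER_CUBIC))
```

```text
[0.70495744 0.31602033 0.14051443] [0.54011162 0.03753395 0.07969359]
```

View pics/s3.png

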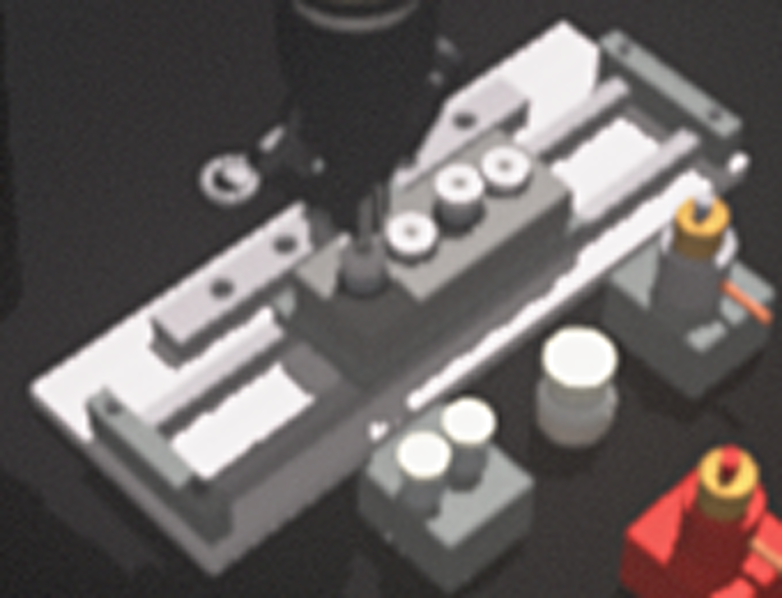

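The image (cap a in the arm's shadow at (363,265)) is not conclusive, so I'll keep pressing and use the force as the signal.

Emit:
drive_tool(commands=[[0,0,0.15,0,0,0,0],[0,0,0.15,0,0,0,0]])

```text
t: 6.7
tcp_pos: [0.5402, 0.0375, 0.0767]
tool_rot: [-0.001, 0.003, 1.0, -0.0]
force: [-0.2, 0.3, -0.3]
width: -0.0
finger_force: 0.0
```

Run:
```python
from station import bot
import cv2,numpy as np
c=bot.camera("wrist");f=c["frame"]
a=cv2.resize(f[190:310,220:420],(0,0),fx=4,fy=4,interpolation=cv2.INTER_CUBIC)
a=(255*(a/255.)**.5).astype(np.uint8)
cv2.imwrite("pics/w4.png",a)
print(bot.sense()["wrist_torque"])
def pf(X):
    p=c["R"]@np.array(X)+c["t"];r=np.hypot(p[0],p[1]);th=np.arctan2(r,p[2]);return (np.array([c["cx"],c["cy"]])+c["fx"]*th*p[:2]/r-[220,190])*4
x,y,z=bot.sense()["tcp_pos"]
for s in((0,0,0),(-.011,0,0),(.011,0,0),(0,0,.02)):print(s,pf([x+s[0],y+s[1],z+s[2]]).round())
for h in(.083,.090,.097):print(h,pf([.541,.0375,h]).round())
print(-c["R"].T@c["t"])
```

```text
[-0.01887425  0.0529058   0.02825997]
(0, 0, 0) [256. 237.]
(-0.011, 0, 0) [256. 166.]
(0.011, 0, 0) [257. 305.]
(0, 0, 0.02) [257. 297.]
0.083 [256. 262.]
0.09 [256. 283.]
0.097 [256. 305.]
[0.46566499 0.03756928 0.25101043]
```

View pics/w4.png

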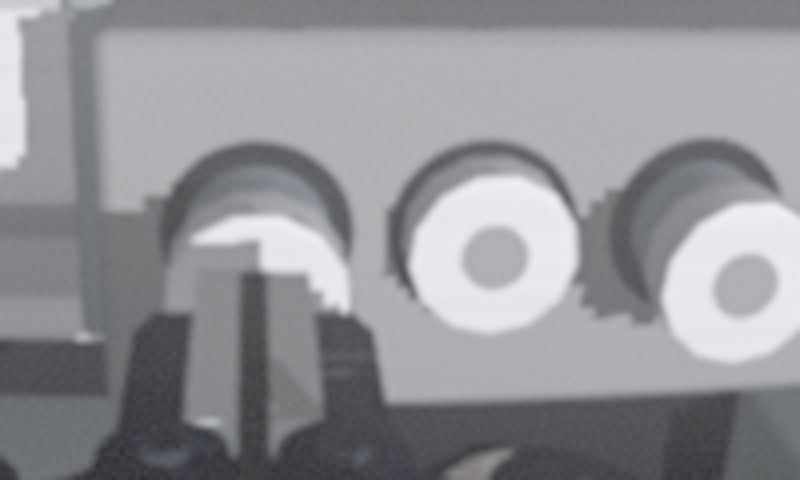

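The view shows cap a still proud (front edge at row 215) with the pad tips above it, so the tips end higher than the nominal TCP. I'll continue down, watching force.

Emit:
drive_tool(commands=[[0,0,0.3,0,0,0,0],[0,0,0.3,0,0,0,0]])

```text
t: 6.95
tcp_pos: [0.5402, 0.0376, 0.0706]
tool_rot: [-0.001, 0.003, 1.0, -0.0]
force: [0.6, 0.2, 0.0]
width: -0.0002
finger_force: 0.0
```

Emit:
drive_tool(commands=[[0,0,0.3,0,0,0,0],[0,0,0.3,0,0,0,0]])

```text
t: 7.15
tcp_pos: [0.5401, 0.0375, 0.0645]
tool_rot: [-0.001, 0.003, 1.0, -0.0]
force: [-1.6, -0.4, 7.3]
width: 0.0
finger_force: 3.6
```

Contact at 7 N. The real tips are about 30 mm above the reported TCP. Press to the hard stop.

Emit:
drive_tool(commands=[[0,0,0.3,0,0,0,0],[0,0,0.3,0,0,0,0]])

```text
t: 7.35
tcp_pos: [0.5402, 0.0375, 0.0591]
tool_rot: [-0.001, 0.003, 1.0, -0.0]
force: [-2.2, -0.5, 8.0]
width: 0.0
finger_force: 3.6
```

Emit:
drive_tool(commands=[[0,0,0.2,0,0,0,0],[0,0,0.2,0,0,0,0]])

```text
t: 7.55
tcp_pos: [0.5402, 0.0375, 0.0552]
tool_rot: [-0.001, 0.003, 1.0, -0.0]
force: [-1.9, 0.1, 6.6]
width: 0.0001
finger_force: 3.5
```

Emit:
drive_tool(commands=[[0,0,0.15,0,0,0,0],[0,0,0.15,0,0,0,0]])

```text
t: 7.75
tcp_pos: [0.5401, 0.0375, 0.0522]
tool_rot: [-0.001, 0.003, 1.0, -0.0]
force: [-1.9, -0.4, 7.4]
width: -0.0
finger_force: 3.5
```

Emit:
drive_tool(commands=[[0,0,0.1,0,0,0,0],[0,0,0.1,0,0,0,0]])

```text
t: 7.95
tcp_pos: [0.5403, 0.0375, 0.0512]
tool_rot: [-0.001, 0.003, 1.0, 0.0]
force: [-7.2, -0.7, 26.1]
width: -0.0001
finger_force: 13.6
```

Hard stop reached (26 N at TCP z ≈ 0.0515). Now vial b, 68 mm along +y.

Emit:
drive_tool(commands=[[0,0,-1.5,0,0,0,0],[0,0,-1.9,0,0,0,0],[0,3.4,0,0,0,0,0],[0,3.35,0,0,0,0,0],[0,0,0,0,0,0,0],[0,0,1.2,0,0,0,0],[0,0,0.3,0,0,0,0],[0,0,0.3,0,0,0,0],[0,0,0.3,0,0,0,0],[0,0,0.3,0,0,0,0]])

```text
t: 8.95
tcp_pos: [0.5403, 0.1042, 0.0599]
tool_rot: [-0.001, 0.003, 1.0, -0.0]
force: [-3.8, -1.4, 7.7]
width: 0.0002
finger_force: 3.6
```

Emit:
drive_tool(commands=[[0,0,0.3,0,0,0,0],[0,0,0.2,0,0,0,0]])

```text
t: 9.15
tcp_pos: [0.5402, 0.1043, 0.0551]
tool_rot: [-0.001, 0.003, 1.0, -0.0]
force: [-3.7, -1.6, 7.1]
width: -0.0002
finger_force: 3.5
```

Emit:
drive_tool(commands=[[0,0,0.15,0,0,0,0],[0,0,0.15,0,0,0,0],[0,0,0.08,0,0,0,0]])

```text
t: 9.45
tcp_pos: [0.5403, 0.1042, 0.0514]
tool_rot: [-0.001, 0.003, 1.0, -0.0]
force: [-4.1, -2.5, 13.3]
width: 0.0003
finger_force: 7.1
```

Emit:
drive_tool(commands=[[0,0,0.05,0,0,0,0],[0,0,0.05,0,0,0,0]])

```text
t: 9.65
tcp_pos: [0.5404, 0.1044, 0.0513]
tool_rot: [-0.001, 0.003, 1.0, -0.0]
force: [-6.9, -1.6, 20.5]
width: -0.0001
finger_force: 10.2
```

Both vials are against their stops. Lift, open, move over the knob and take one check image.

Emit:
drive_tool(commands=[[0,0,-2.5,0,0,0,0],[0,0,-2.4,0,0,0,5.5],[2.4,-0.55,0,0,0,0,5.5],[2.4,-0.55,0,0,0,0,5.5],[2.25,-0.5,0,0,0,0,5.5],[0,0,0,0,0,0,5.5],[0,0,0,0,0,0,5.5]])

```text
t: 10.35
tcp_pos: [0.4704, 0.0891, 0.0995]
tool_rot: [-0.001, 0.003, 1.0, 0.0]
force: [0.8, 0.5, -0.2]
width: 0.0548
finger_force: 0.0
```

```bash
python3 g.py .470 .0883 .033
python3 - <<'E'
from station import bot
import cv2,numpy as np
c=bot.camera("wrist");f=c["frame"]
a=cv2.resize(f[120:320,160:420],(0,0),fx=3,fy=3,interpolation=cv2.INTER_CUBIC)
cv2.imwrite("pics/w5.png",(255*(a/255.)**.6).astype(np.uint8))
def pf(X):
    p=c["R"]@np.array(X)+c["t"];r=np.hypot(p[0],p[1]);th=np.arctan2(r,p[2]);return ((np.array([c["cx"],c["cy"]])+c["fx"]*th*p[:2]/r-[160,120])*3).round()
print("knob",pf([.470,.0888,.095]),pf([.47,.0888,.033]))
for y in(-51,-17,17,51):print(y,[pf([.541,.0888+y/1e3,h]) for h in(.083,.09)])
E
```

```text
turn [ 0.0002 -0.0011 -0.0064] shift [ 0.04 -0.08  6.65] tcp [0.4704 0.0891 0.0995] j6 0.19 F [ 0.8  0.5 -0.2]
knob [370. 378.] [370. 286.]
-51 [array([164., 625.]), array([158., 642.])]
-17 [array([302., 629.]), array([300., 647.])]
17 [array([443., 628.]), array([445., 646.])]
51 [array([581., 623.]), array([586., 640.])]
```

View pics/w5.png

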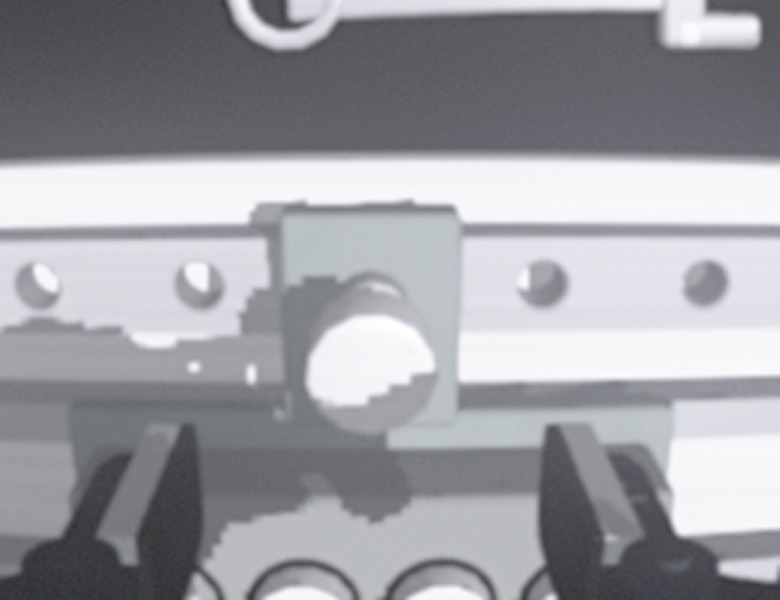

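The knob (371,373) is centred between the pads (columns 195 and 545), matching the prediction, and the caps look level. Descend and grip.

Emit:
drive_tool(commands=[[0,0,2.2,0,0,0,5.5],[0,0,2.2,0,0,0,5.5],[0,0,1.2,0,0,0,5.5],[0,0,0.8,0,0,0,5.5],[0,0,0.2,0,0,0,5.5],[0,0,0,0,0,0,5.5]])

```text
t: 11.0
tcp_pos: [0.4703, 0.0895, 0.0331]
tool_rot: [-0.001, 0.003, 1.0, -0.0]
force: [-0.2, -0.2, -0.3]
width: 0.055
finger_force: 0.0
```

Emit:
drive_tool(commands=[[0,0,0,0,0,0,2.0],[0,0,0,0,0,0,2.0],[0,0,0,0,0,0,2.0],[0,0,0,0,0,0,2.0],[0,0,0,0,0,0,2.0]], newtons=70)

```text
t: 11.5
tcp_pos: [0.4705, 0.0895, 0.034]
tool_rot: [-0.0, 0.003, 1.0, 0.0]
force: [-1.3, 0.1, 6.2]
width: 0.025
finger_force: 68.4
```

Emit:
drive_tool(commands=[[0,0,-0.35,0,0,0,2.0],[0,0,-0.35,0,0,0,2.0],[0,0,-0.35,0,0,0,2.0],[0,0,-0.3,0,0,0,2.0],[0,0,0,0,0,0,2.0],[0,0,0,0,0,0,2.0]])

```text
t: 12.1
tcp_pos: [0.4702, 0.0895, 0.0466]
tool_rot: [-0.001, 0.003, 1.0, 0.0]
force: [5.8, -0.0, -10.9]
width: 0.025
finger_force: 69.2
```

Pull force is 11 N (≈13 mm), so the pin is clear. Slide +y by 90 mm.

Emit:
drive_tool(commands=[[0,0.4,0,0,0,0,2.0],[0,0.8,0,0,0,0,2.0],[0,0.8,0,0,0,0,2.0]])

```text
t: 12.4
tcp_pos: [0.4702, 0.1091, 0.0464]
tool_rot: [-0.001, 0.003, 1.0, -0.001]
force: [5.2, -2.6, -11.2]
width: 0.0251
finger_force: 69.4
```

Emit:
drive_tool(commands=[[0,1.2,0,0,0,0,2.0],[0,1.5,0,0,0,0,2.0],[0,1.5,0,0,0,0,2.0],[0,1.4,0,0,0,0,2.0],[0,0.8,0,0,0,0,2.0],[0,0.5,0,0,0,0,2.0],[0,0,0,0,0,0,2.0],[0,0,0,0,0,0,2.0]])

```text
t: 13.2
tcp_pos: [0.4704, 0.1784, 0.0465]
tool_rot: [-0.001, 0.003, 1.0, 0.0]
force: [4.1, 1.6, -10.9]
width: 0.0249
finger_force: 69.6
```

```bash
python3 g.py .470 .179 .0466
python3 - <<'E'
from station import bot
import cv2,numpy as np
c=bot.camera("top");f=c["frame"]
cv2.imwrite("pics/t6.png",cv2.resize(f[180:290,165:335],(0,0),fx=4.7,fy=4.7,interpolation=cv2.INTER_CUBIC))
E
```

```text
turn [ 0.0001 -0.0025 -0.0056] shift [ 0.04  0.06 -0.01] tcp [0.4704 0.1784 0.0465] j6 0.37 F [  4.1   1.6 -10.9]
```

Emit:
drive_tool(commands=[[0,0.08,0,0,0,0,2.0],[0,0,0.4,0,0,0,2.0],[0,0,0.3,0,0,0,2.0],[0,0,0.1,0,0,0,2.0],[0,0,0,0,0,0,2.0]])

```text
t: 13.75
tcp_pos: [0.4704, 0.179, 0.0386]
tool_rot: [-0.001, 0.003, 1.0, -0.0]
force: [3.5, -1.6, -7.5]
width: 0.0249
finger_force: 69.9
```

Pull is down to ~6 mm with the spring still carried by the gripper, so the pin is entering the hole. Lower the rest and release.

Emit:
drive_tool(commands=[[0,0,0.3,0,0,0,2.0],[0,0,0.15,0,0,0,2.0],[0,0,0,0,0,0,2.0],[0,0,0,0,0,0,5.5],[0,0,0,0,0,0,5.5],[0,0,0,0,0,0,5.5],[0,0,0,0,0,0,5.5],[0,0,-2,0,0,0,5.5],[0,0,-3,0,0,0,5.5],[0,0,-3,0,0,0,5.5],[3,0,-2,0,0,0,5.5],[3,0,-2,0,0,0,5.5],[3,0,-2,0,0,0,5.5],[3,0,0,0,0,0,5.5],[0,0,0,0,0,0,5.5]])

```text
t: 15.25
tcp_pos: [0.3478, 0.1796, 0.1752]
tool_rot: [-0.001, 0.002, 1.0, 0.0]
force: [-0.3, 0.3, -0.7]
width: 0.0548
finger_force: 0.0
```

Run:
```python
from station import bot
import cv2,numpy as np
from h import *
s=bot.sense();print(s["tcp_pos"],s["force"])
A=bot.camera("scene")["frame"][130:260,190:360]
cv2.imwrite("pics/f7.png",cv2.resize(A,(0,0),fx=4.6,fy=4.6,interpolation=cv2.INTER_CUBIC))
q=np.load("q.npy")
P=lambda s:(((proj(d["scene"],W(q,s))-[190,130]+.5)*4.6)+[1,-2]).round()
print("knob down/9mm up",P((-.045,.09,.095)),P((-.045,.09,.104)))
for y in(-51,-17,17,51):print(y,P((.026,.09+y/1e3,.083)))
```

```text
[0.3478435  0.17962346 0.17523665] [-0.27103969  0.29830522 -0.68026645]
knob down/9mm up [467.  44.] [468.  32.]
-51 [490. 178.]
-17 [535. 145.]
17 [580. 114.]
51 [624.  83.]
```

View pics/f7.png

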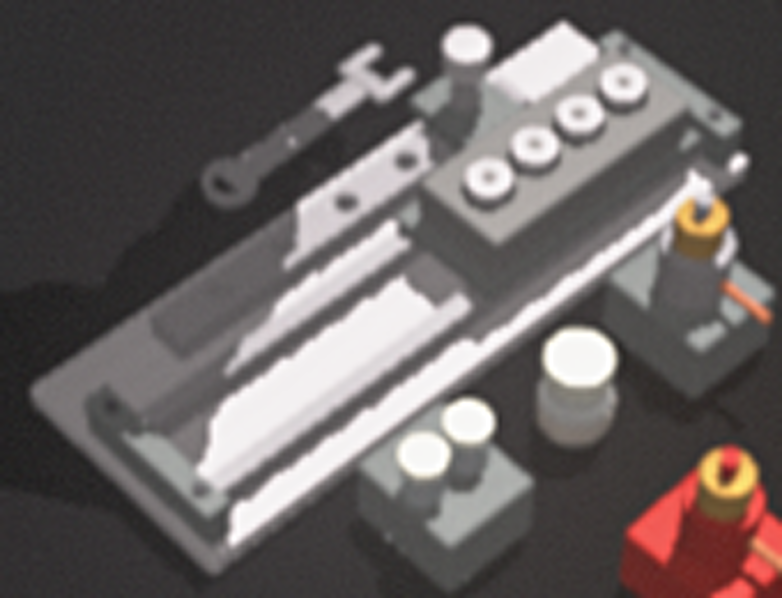

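The knob top is at (467,45), against a prediction of (467,44) for pin down. The caps at (489,181), (535,147), (580,116) and (624,84) are all level, within 3 px of the fully-home positions. Handing in.

```bash
python3 -c "
from station import bot
print(bot.finish_job())"
```

```text
the job is handed in; nothing more can be done
None
```

The job is handed in at about 15 s of the 48 s: both vials are pressed to their stops, the carriage is at the inlet hole, and the last camera picture shows the plunger fully down; no verdict came back from the judge.

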